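Seat the bottle rack on the turntable and present the marked bottle

TASK

Lift the bottle rack by its orange grip and lower it fully home onto the turntable, with the rack's yellow stripe over the yellow drive peg and its bottles still standing in their cups. Then, with the rack seated, turn it by the grip until the blue-capped bottle stands at the front, in line with the red line on the base, and finish there, still gripping the orange grip to hold the turntable still; do not let go. Leave the other things on the bench where they are.

Things in the scene. Friction and masses are not known exactly. Their poses are not given: they have to be found in the camera images.
- rack: Loose rack (0.28 kg, 0.6 kg with bottles): grey foot 114x114x14 mm, white deck 164 mm across (top 19 mm above the underside), three blue cups (50 mm inside, 26 mm tall) 52 mm from the axis, at 60 degrees either side of its -x and at +x, 14 mm steel post with an orange grip. Origin: centre of the underside; z up. A yellow deck stripe toward -x lies over the keyed hole.
- rack_grip (a point): Centre of the orange grip of the rack, on its axis 164 mm above the underside. The grip is a block 46 mm along the rack's x, 22 mm along its y and 44 mm tall: pinch it across the 22 mm from above. The tallest bottle ends 44 mm below this point (120 mm above the underside).
- rack_spindle_hole (a point): Mouth of the central hole in the rack's underside, 20 mm across, 14 mm deep.
- rack_peg_hole (a point): Mouth of the keyed hole in the rack's underside, 14 mm across, 14 mm deep, 45 mm from the centre toward the rack's -x (below the yellow stripe).
- turntable: Fixed white round base of the turntable, 160 mm across, 28 mm tall, standing on the 2.4 mm thick mouse mat. Origin: centre of its underside, on the turning axis. Its front is its own -x direction, where a small tab with a red line sticks out to 109 mm from the axis.
- front_mark (a point): Red front line on the base's tab, 92 mm from the turning axis toward the base's -x, 11.5 mm above the base's underside.
- platter_centre (a point): Centre of the turning platter's top face (aluminium disc 148 mm across, 42 mm above the base's underside), frame turning with it. A steel spindle 16 mm thick rises 14 mm from here, its upper 6 mm tapering to 6 mm. The rack is fully seated when its underside rests on this face.
- drive_peg (a point): Foot of the yellow drive peg on the platter's top face, 45 mm from the axis toward the platter's -x. The peg is 10 mm thick and 11 mm tall, its upper 4 mm tapering to 5 mm; it fits the rack's keyed hole, so the rack seats only when its x axis points like the platter's.
- platter (a joint): Angle of the platter (rad) about the vertical, counterclockwise from above positive; 0 when the drive peg points to the red front line; turns freely from -2.2 to 2.2 with light friction (0.04 N m) and stays where it is left.
- reagent_bottle: The marked bottle: white, with a blue screw cap, 46 mm across, 101 mm tall, standing loose in one of the two cups beside the yellow stripe (which one changes). Origin: centre of its underside, on the rack's deck.
- amber_bottle_a: Amber bottle with a black cap, 42 mm across, 89 mm tall, loose in the other of those two cups. Origin: centre of its underside.
- amber_bottle_b: Small amber bottle with a white cap, 36 mm across, 76 mm tall, loose in the cup at the rack's +x. Origin: centre of its underside.
- tube_rack: Bystander: rack of test tubes, 66x200x97 mm. Origin: centre of the underside.
- lab_timer: Bystander: white countdown timer, 35x64x57 mm. Origin: centre of the underside.
- beaker: Bystander: glass beaker, 57 mm across, 70 mm tall. Origin: centre of the underside.
- tape_roll: Bystander: roll of tape lying flat, 82 mm across, 19 mm tall. Origin: centre of the underside.
- slide_box: Bystander: blue slide box, 94x100x36 mm. Origin: centre of the underside.
- mouse: Bystander: black computer mouse, 105x61x36 mm. Origin: centre of the underside.
Not all that is in view belongs to the job. Leave any pink or purple look-alike of the amber_bottle_b alone.

How it is judged:
On the way:
1. the rack, still gripped, is fully seated on the platter with the spindle and the drive peg in their holes (z of rack_spindle_hole in the frame of platter_centre below 0.004 m and horizontal distance between rack_spindle_hole and platter_centre below 0.005 m and horizontal distance between rack_peg_hole and drive_peg below 0.006 m and angle between rack's own z axis and vertical below 0.06 rad and contact force between the fingers and rack above 2 N and distance between the grasp point and rack_grip below 0.04 m), for 0.2 s.
At the end, for the whole second after the job is handed in: Rack seated within 4 mm, on spindle and peg (5, 6 mm), level; blue-capped bottle in front, within 8 mm sideways of the red line; platter still (0.05 rad/s); bottles upright in their cups (0.25 rad, 7 mm); gripper still holding the grip (over 2 N, grasp point within 40 mm of its centre) (all of step 1 and y of reagent_bottle in the frame of turntable between -0.008 and 0.008 m and x of reagent_bottle in the frame of turntable below -0.035 m and velocity of joint platter between -0.05 and 0.05 rad/s and angle between each of reagent_bottle, amber_bottle_a, amber_bottle_b's own z axis and vertical below 0.25 rad and z of each of reagent_bottle, amber_bottle_a, amber_bottle_b in the frame of rack below 0.026 m); the arm keeps its last pose, push and grip.
It fails at once if a bystander is moved more than 25 mm (distance of any of tube_rack, lab_timer, beaker, tape_roll, slide_box, mouse from where it was at the start of the episode above 0.025 m).
It fails at once if a bottle tips over (more than 0.6 rad) (angle between any of reagent_bottle, amber_bottle_a, amber_bottle_b's own z axis and vertical above 0.6 rad).
It also fails if it takes over 45 s, if anything falls off the work surface, if the arm or the gripper's body presses on something with over 40 N, if the wrist force passes 120 N, or if a joint passes its speed limit or range.

ROBOT

A 6-joint arm with a two-finger parallel gripper is mounted at the origin on a cart in front of the work surface, level with it; the furniture and walls round the work are solid. World frame = base frame: x ahead of the robot, y to its left, z up, the work surface at z = 0. Lengths are in m, angles in rad, forces in N, time in s.
With the tool pointing down it reaches from about 0.25 to 0.775 m from the base axis. Payload 4 kg.
Tool frame: the origin (TCP) lies at the centre of the arm's flange, where the gripper is bolted on; the fingertips stand 199 mm ahead of it and the grasp point (between the pads) lies 180 mm ahead of it (robot.tcp_to_tips is the z of the fingertips in the tool frame, in m); z points along the fingers, y is the line along which they close (so a half turn about z gives the same grasp; the last joint's range is limited). The gripper opens to 94 mm and grips with 3 to 60 N. Pads are 16 mm wide; open, the fingers measure 119 mm over their backs; the gripper's body (75 mm by 177 mm) begins 78 mm behind the grasp point.
Start: joints at [1.081, 0.087, 1.371, -0, 1.684, -0.103], TCP at [0.207, 0.509, 0.405] pointing down, gripper open.
Joint ranges: [-3.1, 3.1], [-0.76, 2.03], [0.27, 2.55], [-1.08, 4.22], [0.17, 2.65], [-2.57, 2.57]. Speed limits (rad/s): [2.79, 2.79, 3.14, 3.14, 3.14, 3.14].

INTERFACE

Orientations are given as [roll, pitch, yaw] about the fixed x, y, z axes, in that order (R = Rz(yaw) Ry(pitch) Rx(roll)).
In Python, from bench import robot gives the robot as it stands.
- The arm moves only by the tool play_rows, never from a script. Its arguments are lists of equal length, an entry for each row: "translation": the shift along the tool's x, y, z scaled (see below), a list of three; "twist": the turn, a rotation vector about the tool's x, y, z scaled (see below), a list of three; "gripper": the opening, from -1 (shut) to 1 (fully open). A call has 1 to 8 rows; each row shifts and turns the commanded pose from where the row before left it, along the tool's axes as they then stand; what a row does not reach is not made up. The controller multiplies each number of a shift by 0.04 m and each number of a turn by 0.1 rad. A row lasts 1/10 s, in which the tool goes at most 50 mm and 8.59 degrees, less where a joint would pass 70% of its speed; a pose out of reach is approached as far as the arm can. A call with a number of a shift or a turn outside -1 to 1 is refused whole. A call with a gripper value outside its range is refused whole. The fingers move at their own pace and stop on an object; the grip force is fixed at half the most. Time passes only in rows, so rows that do not move let the fingers close. It gives the time, the measured TCP pose, the force, the opening and the grip force at its end, in the units of the state.
- robot.get_obs(): the state, without advancing time (a new reading comes with each control period).
- robot.snapshot(name): name is "scene" or "top"; returns the picture (384x512x3 uint8, red, green, blue); there is no depth.
- robot.camera_model(name): a dict with "camera_matrix" (3x3 intrinsics, pixels), "k1" (the pictures are not rectified: a ray, as slopes to the right and down, at radius r is drawn at 1 + k1 r^2 times it, then the intrinsics apply), "rvec" (rotation vector, rad) and "tvec" (3), from world to camera coordinates, as OpenCV has them. Camera axes: x right, y down, z forward; pixel columns grow to the right and rows downward; lengths in m; the calibration is good to about 2 mm. A picture is of the moment at which its call begins. camera_model takes no time and is no camera call.
- robot.close_job(): hands the job in; it is judged then, once.
Trained networks look in the newest picture that a camera, given by its name, has taken for a name from the list of things; names that differ only in an ending like _2 or _b are one class to them, and where a whole thing is asked for, a point or a joint stands for the part that bears it (a point fixed in the world has none). Each returns a list of dicts, best first, with "score" (0 to 1); they miss things now and then, are a little off and sometimes report something else, mostly with a low value. They report only what shows in the picture. A call takes as long as a camera call. They do not tell look-alikes from the thing itself.
- robot.recognise(name, camera): "centre" ([x, y, z] in m, in world coordinates, good to about 4 mm: the middle of the surface that is visible of it).
- robot.spot_point(name, camera): "centre" ([x, y, z] in m, in world coordinates, good to about 4 mm: a listed point, or the origin of a listed thing).
The state is a dict: "time": time; "joint_positions": joint angles; "qvel": joint speeds; "joint_torque": joint torques, N m; "tool_pos": TCP position; "ee_rot": TCP orientation; "wrist_force": force on the tool from outside, world axes, zero at the start; "wrist_torque": the same for the moment, N m; "width": finger opening in m; "finger_force": force on a finger pad.
Only numpy, scipy, OpenCV 4.12 (cv2) and the standard library are available. Lean on these libraries where they do the work, as an engineer would, in place of code of your own. Each camera call takes 0.05 s, during which the arm holds its last target. There are 200 camera calls.

## Working session

There is one attempt and no reset: what is moved stays moved. The work goes in short steps, Python scripts to look and compute and a tool call to move; the robot and the scene stay as the last step left them, time stands still between calls to the robot, and variables do not carry over. Pictures are saved under pics/ and viewed, at most 10 in all, crops included, and the job is handed in when it is done.

Besides the shell and the picture viewer there is one more tool, called after "Request:" in YAML: its name, and indented under it one key for each argument. play_rows: Moves the arm, as the interface text tells. Its arguments: {"type":"object","properties":{"translation":{"type":"array","items":{"type":"array","items":{"type":"number","minimum":-1,"maximum":1}}},"twist":{"type":"array","items":{"type":"array","items":{"type":"number","minimum":-1,"maximum":1}}},"gripper":{"type":"array","items":{"type":"number"}}},"required":["translation","twist","gripper"]}

```bash
mkdir -p pics
python3 - <<'E'
from bench import robot
import cv2,numpy as np
for c in("scene","top"):
    im=robot.snapshot(c);cv2.imwrite(f"pics/{c}0.png",im[:,:,::-1])
    m=robot.camera_model(c);print(c,np.round(m['camera_matrix'],1).tolist(),m['k1'],np.round(m['rvec'],3),np.round(m['tvec'],3))
    for n in["rack_grip","rack","rack_peg_hole","platter_centre","drive_peg","front_mark","turntable","reagent_bottle","amber_bottle_a","amber_bottle_b"]:
        r=robot.spot_point(n,c)
        print(n,[(np.round(d['centre'],3).tolist(),round(d['score'],2)) for d in r[:3]])
o=robot.get_obs();print(o)
E
```

```text
scene [[487.3, 0.0, 249.2], [0.0, 487.3, 188.9], [0.0, 0.0, 1.0]] 0.043805058935323174 [ 2.315 -0.639  0.272] [-0.501  0.341  1.614]
rack_grip [([0.51, -0.026, 0.165], 0.69)]
rack [([0.51, -0.032, -0.0], 0.97)]
rack_peg_hole [([0.472, -0.026, 0.002], 0.91), ([0.566, -0.036, 0.014], 0.2)]
platter_centre [([0.531, 0.162, 0.043], 0.84), ([0.51, -0.027, 0.002], 0.34)]
drive_peg [([0.49, 0.152, 0.041], 0.68)]
front_mark [([0.438, 0.178, 0.015], 0.98)]
turntable []
reagent_bottle [([0.486, -0.068, 0.018], 0.78)]
amber_bottle_a [([0.491, 0.024, 0.022], 0.69), ([0.69, -0.309, -0.002], 0.68), ([0.564, -0.035, 0.015], 0.57)]
amber_bottle_b [([0.491, 0.024, 0.022], 0.69), ([0.69, -0.309, -0.002], 0.68), ([0.564, -0.035, 0.015], 0.57)]
top [[465.6, 0.0, 265.0], [0.0, 465.6, 189.1], [0.0, 0.0, 1.0]] -0.011359903643275295 [ 2.174 -2.207  0.054] [0.041 0.611 1.946]
rack_grip []
rack [([0.515, -0.032, 0.001], 0.75)]
rack_peg_hole [([0.471, -0.027, -0.002], 0.87)]
platter_centre [([0.533, 0.166, 0.045], 0.79)]
drive_peg [([0.488, 0.156, 0.039], 0.61)]
front_mark [([0.437, 0.171, 0.017], 0.84)]
turnta
[... 358 characters left out ...]
itions': array([ 1.08093700e+00,  8.71813766e-02,  1.37071211e+00, -4.50292905e-05,
        1.68360056e+00, -1.03082332e-01]), 'qvel': array([ 4.07793150e-04, -1.74810023e-05, -2.98254542e-04,  1.83767953e-04,
        7.29342798e-04, -1.28230711e-03]), 'joint_torque': array([ 7.47981994e-04, -3.40053713e+01, -3.02602994e+01,  7.19679706e-02,
        2.35714501e-02,  1.18655285e-05]), 'tool_pos': array([0.20746094, 0.5093638 , 0.40470991]), 'ee_rot': array([3.14149918e+00, 5.46513642e-05, 2.75481058e+00]), 'wrist_force': array([ 2.74822145e-01,  3.64358967e-01, -2.55264521e-04]), 'wrist_torque': array([-0.01431612, -0.04954037, -0.0079721 ]), 'finger_force': 0.0, 'width': 0.09398726832125329}
```

View pics/scene0.png

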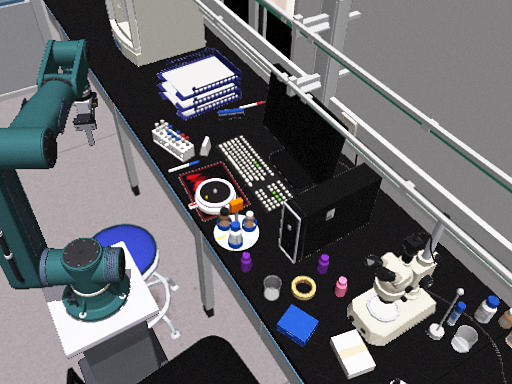

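View pics/top0.png

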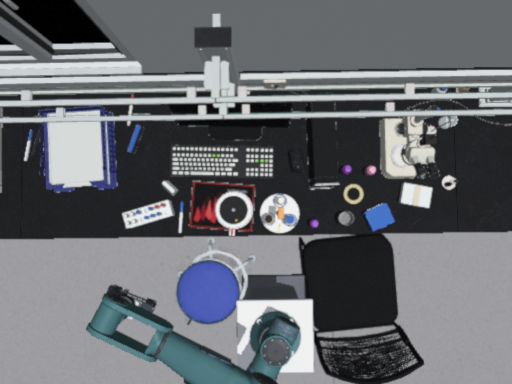

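```bash
cat > h.py <<'E'
from bench import robot
import cv2,numpy as np
def proj(c,P):
    m=robot.camera_model(c);R=cv2.Rodrigues(np.array(m['rvec']))[0]
    p=np.atleast_2d(P)@R.T+np.array(m['tvec']);s=p[:,:2]/p[:,2:]
    s=s*(1+m['k1']*(s**2).sum(1,keepdims=True));K=np.array(m['camera_matrix'])
    return s*[K[0,0],K[1,1]]+K[:2,2]
def back(c,uv,z):
    from scipy.optimize import fsolve
    return fsolve(lambda q:proj(c,[q[0],q[1],z])[0]-uv,[.5,.1])
def spot(n,c,k=5):
    robot.snapshot(c);out=[]
    for i in range(k):
        r=robot.spot_point(n,c)
        if r:out.append(r[0]['centre'])
    return np.round(np.median(out,0),4) if out else None
E
python3 - <<'E'
from h import *
a=cv2.imread("pics/scene0.png");b=cv2.imread("pics/top0.png")
A=cv2.resize(a[165:260,180:280],None,fx=6,fy=6,interpolation=cv2.INTER_CUBIC)[:560,:400]
A=cv2.resize(a[165:260,180:270],(400,422),interpolation=cv2.INTER_CUBIC)
B=cv2.resize(b[180:243,185:305],(400,210),interpolation=cv2.INTER_CUBIC)
B=cv2.resize(b[175:244,210:304],(400,294),interpolation=cv2.INTER_CUBIC);B=np.vstack([B,np.zeros((128,400,3),np.uint8)])
cv2.imwrite("pics/crop0.png",np.hstack([A,B]))
# orange blob centroids
for c,im in(("scene",a),("top",b)):
    h=cv2.cvtColor(im,cv2.COLOR_BGR2HSV)
    m=cv2.inRange(h,(5,150,100),(20,255,255));n,l,s,ce=cv2.connectedComponentsWithStats(m)
    for i in range(1,n):
        if s[i,4]>15: print(c,s[i],ce[i],back(c,ce[i],.164 if c=="scene" else .186))
for n in["rack","rack_peg_hole","rack_grip","platter_centre","drive_peg","front_mark","reagent_bottle"]:
    print(n,spot(n,"scene",4),spot(n,"top",4))
for n in["tube_rack","beaker","tape_roll","lab_timer","slide_box","mouse"]: print(n,spot(n,"top",1))
E
```

```text
scene [229 197  14  16 163] [236.04294479 204.74233129] [ 0.51547056 -0.02526392]
rack [ 0.5153 -0.0332 -0.0009] [ 0.5131 -0.0271  0.0009]
rack_peg_hole [ 0.4712 -0.0254  0.001 ] [ 4.692e-01 -3.020e-02  2.000e-04]
rack_grip [ 0.5118 -0.0262  0.1638] [ 0.5195 -0.0221  0.1637]
platter_centre [0.5339 0.1636 0.0405] [0.5337 0.1646 0.0439]
drive_peg [0.4839 0.152  0.0398] [0.488  0.1577 0.0416]
front_mark [0.4387 0.1724 0.0192] [0.4372 0.1708 0.0162]
reagent_bottle [ 0.4841 -0.0689  0.0186] [ 0.486  -0.0693  0.0204]
tube_rack [ 0.5207  0.522  -0.0022]
beaker [ 0.4913 -0.3041  0.002 ]
tape_roll None
lab_timer [0.4881 0.0194 0.0196]
slide_box [ 0.4919 -0.4453  0.0017]
mouse [ 7.342e-01 -1.026e-01 -1.000e-04]
```

View pics/crop0.png

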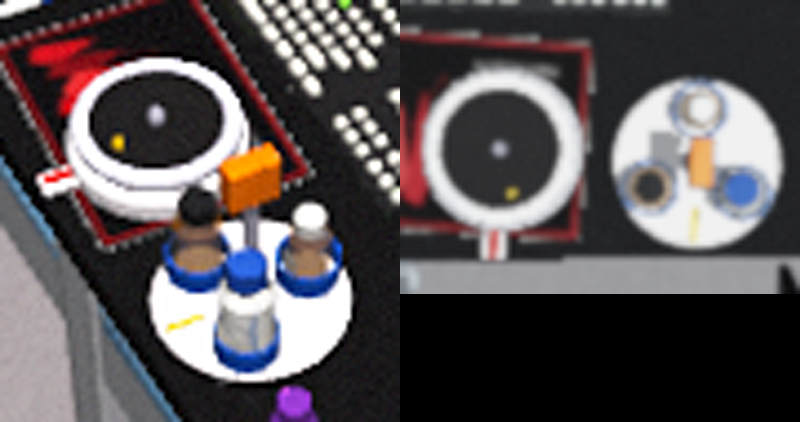

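The only orange-gripped rack stands at scene (236,205) / top (281,212). The things that could be mistaken for it or its parts are the purple and pink bottles, at scene (246,262), (323,263) and (340,286), and the turntable at (215,195). The crop confirms the choice. Seen from above, the blue-capped bottle is counterclockwise of the stripe. The peg is at scene (207,197), counterclockwise of the red line.

Run:
```python
from h import *
from scipy.optimize import least_squares
a=cv2.imread("pics/scene0.png");b=cv2.imread("pics/top0.png")
def blobs(im,lo,hi,box):
    x0,y0,x1,y1=box;h=cv2.cvtColor(im[y0:y1,x0:x1],cv2.COLOR_BGR2HSV)
    m=cv2.inRange(h,lo,hi);n,l,s,ce=cv2.connectedComponentsWithStats(m)
    return [(np.round(ce[i]+[x0,y0],2),s[i,4]) for i in range(1,n) if s[i,4]>2]
for c,im,bx in(("scene",a,(180,165,270,260)),("top",b,(205,180,310,244))):
    print(c)
    for n,lo,hi,z in(("yellow",(22,110,90),(35,255,255),(.0195,.0524)),("orange",(8,110,120),(20,255,255),(.164,.186)),("blue",(100,120,60),(125,255,255),(.045,.12))):
        for ce,ar in blobs(im,lo,hi,bx): print(n,ce,ar,[np.round(back(c,ce,q),4).tolist() for q in z])
# disc fits: white outer contours
def circ(c,im,box,R,z,guess):
    x0,y0,x1,y1=box;u=cv2.resize(im[y0:y1,x0:x1],None,fx=4,fy=4,interpolation=cv2.INTER_CUBIC)
    h=cv2.cvtColor(u,cv2.COLOR_BGR2HSV);g=u.min(2)
    m=((g>115)&(h[...,1]<60)).astype(np.uint8)
    cs,_=cv2.findContours(m,cv2.RETR_EXTERNAL,cv2.CHAIN_APPROX_NONE);k=max(cs,key=cv2.contourArea)[:,0,:]
    px=(k+.5)/4-.5+[x0,y0];W=np.array([back(c,p,z) for p in px[::3]])
    f=least_squares(lambda q:np.hypot(W[:,0]-q[0],W[:,1]-q[1])-R,guess,loss="soft_l1",f_scale=.0015)
    r=np.hypot(*(W-f.x).T);print(c,np.round(f.x,4),"medianR",np.median(r),len(W))
for c,im,b1,b2 in(("scene",a,(210,205,266,256),(188,170,243,222)),("top",b,(257,190,303,236),(211,186,255,236))):
    circ(c,im,b1,.082,.018,[.514,-.03]);circ(c,im,b2,.080,.0304,[.534,.164])
```

```text
scene
yellow [206.22 196.67] 9 [[0.5005, 0.1807], [0.4879, 0.1531]]
yellow [221.5 237. ] 8 [[0.4562, -0.0214], [0.4447, -0.0442]]
orange [236.01 204.55] 163 [[0.5158, -0.0244], [0.5061, -0.0414]]
orange [219.33 215.  ] 3 [[0.4442, -0.0366], [0.4357, -0.0533]]
orange [223.6 224.3] 10 [[0.4369, -0.0789], [0.4287, -0.0949]]
orange [249.78 225.22] 9 [[0.5093, -0.1262], [0.4997, -0.1414]]
blue [184.4 207. ] 5 [[0.3966, 0.1542], [0.3731, 0.0917]]
blue [230. 219.] 3 [[0.5139, 0.0175], [0.4839, -0.0376]]
blue [249.25 225.98] 80 [[0.5575, -0.0462], [0.5251, -0.0978]]
blue [229.31 225.87] 143 [[0.4959, -0.0092], [0.4669, -0.0629]]
blue [235.17 244.73] 64 [[0.4718, -0.093], [0.4441, -0.142]]
blue [217.75 257.75] 4 [[0.3933, -0.1104], [0.37, -0.1584]]
top
yellow [235.88 219.88] 8 [[0.4844, 0.156], [0.4847, 0.1537]]
orange [280.14 212.88] 50 [[0.5104, -0.0264], [0.5103, -0.0259]]
blue [289.76 219.  ] 41 [[0.4849, -0.069], [0.4856, -0.0655]]
scene [ 0.5115 -0.0294] medianR 0.07944855852464497 214Traceback (most recent call last):
  File "<stdin>", line 22, in <module>
  File "<stdin>", line 18, in circ
  File "h.py", line 10, in back
    return fsolve(lambda q:proj(c,[q[0],q[1],z])[0]-uv,[.5,.1])
    res = _root_hybr(_wrapped_func, x0, args, jac=fprime, **options)
    retval = _minpack._hybrd(func, x0, args, 1, xtol, maxfev,
                             ml, mu, epsfcn, factor, diag)
    return func(*fargs)
  File "h.py", line 10, in <lambda>
    return fsolve(lambda q:proj(c,[q[0],q[1],z])[0]-uv,[.5,.1])
                           ~~~~^^^^^^^^^^^^^^^^^
  File "h.py", line 4, in proj
    m=robot.camera_model(c);R=cv2.Rodrigues(np.array(m['rvec']))[0]
ValueError: time passes only in moves, steps and waits
```

```bash
sed -i 's/^def proj/import functools\n@functools.cache\ndef cam(c): return robot.camera_model(c)\ndef proj/; s/m=robot.camera_model(c);R/m=cam(c);R/' h.py
cat >> h.py <<'E'
def circ(c,im,box,R,z,guess):
    from scipy.optimize import least_squares
    x0,y0,x1,y1=box;u=cv2.resize(im[y0:y1,x0:x1],None,fx=4,fy=4,interpolation=cv2.INTER_CUBIC)
    h=cv2.cvtColor(u,cv2.COLOR_BGR2HSV);m=((u.min(2)>115)&(h[...,1]<60)).astype(np.uint8)
    cs,_=cv2.findContours(m,cv2.RETR_EXTERNAL,cv2.CHAIN_APPROX_NONE);k=max(cs,key=cv2.contourArea)[:,0,:]
    W=np.array([back(c,p,z) for p in ((k+.5)/4-.5+[x0,y0])[::3]])
    f=least_squares(lambda q:np.hypot(W[:,0]-q[0],W[:,1]-q[1])-R,guess,loss="soft_l1",f_scale=.0015)
    print(c,np.round(f.x,4),"medR",np.median(np.hypot(*(W-f.x).T)))
E
python3 - <<'E'
from h import *
a=cv2.imread("pics/scene0.png");b=cv2.imread("pics/top0.png")
circ("scene",a,(188,170,230,222),.080,.0304,[.534,.164])
circ("top",b,(257,190,303,236),.082,.018,[.514,-.03])
circ("top",b,(211,186,255,228),.080,.0304,[.534,.164])
for c,im,bx in(("scene",a,(185,170,225,220)),("top",b,(225,200,245,240))):
    x0,y0,x1,y1=bx;h=cv2.cvtColor(im[y0:y1,x0:x1],cv2.COLOR_BGR2HSV)
    m=cv2.inRange(h,(0,110,90),(8,255,255))|cv2.inRange(h,(172,110,90),(180,255,255))
    n,l,s,ce=cv2.connectedComponentsWithStats(m)
    for i in range(1,n): print(c,"red",ce[i]+[x0,y0],s[i,4],back(c,ce[i]+[x0,y0],.0139))
print("spindle top",back("top",[233.5,209.8],.0584),"scene",back("scene",[180+155*.225,165+112*.225],.056))
print(robot.get_obs()['time'])
E
```

```text
scene [0.521  0.1659] medR 0.07898566646587712
top [ 0.5111 -0.0271] medR 0.08396773043986631
top [0.529  0.1634] medR 0.08022680209532196
scene red [195.5        170.33333333] 6 [0.53293395 0.33707463]
scene red [185. 173.] 1 [0.48921195 0.3447549 ]
scene red [187.5 173. ] 2 [0.49794723 0.33963323]
scene red [190.5 172. ] 2 [0.51101917 0.33867787]
scene red [195.46103896 179.68831169] 154 [0.50852123 0.28922236]
scene red [206.5 179. ] 2 [0.54845794 0.27027176]
scene red [188.88235294 192.73529412] 34 [0.45401425 0.23825605]
scene red [192.7 204. ] 10 [0.44036929 0.17787782]
scene red [204.81632653 214.83673469] 49 [0.45501641 0.10605582]
top red [225. 228.] 1 [0.45095986 0.20256557]
top red [241.85714286 229.14285714] 7 [0.44512113 0.13169162]
top red [232. 230.] 1 [0.4421401 0.1731993]
top red [231. 232.] 1 [0.4338204  0.17750013]
spindle top [0.52636582 0.16263667] scene [0.53050984 0.16308731]
5.2
```

Request:
play_rows:
  translation:
    - [-0.3,0.3,0]
    - [-0.6,0.6,0]
    - [-0.9,0.9,0]
    - [-0.9,0.9,0]
    - [-0.9,0.9,0]
    - [-0.9,0.9,0]
    - [-0.9,0.9,0]
    - [-0.9,0.9,0]
  twist:
    - [0,0,0]
    - [0,0,0]
    - [0,0,0]
    - [0,0,0]
    - [0,0,0]
    - [0,0,0]
    - [0,0,0]
    - [0,0,0]
  gripper: [1,1,1,1,1,1,1,1]

```text
time: 6.0
tool_pos: [0.528, 0.6431, 0.4041]
ee_rot: [3.141, 0.001, 2.753]
wrist_force: [0.5, 0.8, 0.5]
width: 0.0939
finger_force: 0.0
```

The turn of the tool axes sent that move the wrong way, but clear of everything. I'll go back to the rack now.

Request:
play_rows:
  translation:
    - [-0.15,-0.4,-0.1]
    - [-0.3,-0.8,-0.2]
    - [-0.38,-1,0]
    - [-0.38,-1,0]
    - [-0.38,-1,0]
    - [-0.38,-1,0]
    - [-0.38,-1,0]
    - [-0.38,-1,0]
  twist:
    - [0,0,0]
    - [0,0,0]
    - [0,0,0]
    - [0,0,0]
    - [0,0,0]
    - [0,0,0]
    - [0,0,0]
    - [0,0,0]
  gripper: [1,1,1,1,1,1,1,1]

```text
time: 6.8
tool_pos: [0.5178, 0.3334, 0.417]
ee_rot: [3.141, 0.001, 2.754]
wrist_force: [0.5, -0.7, 0.5]
width: 0.0941
finger_force: 0.0
```

Request:
play_rows:
  translation:
    - [-0.38,-1,0]
    - [-0.38,-1,0]
    - [-0.38,-1,0]
    - [-0.38,-1,0]
    - [-0.38,-1,0]
    - [-0.38,-1,0]
    - [-0.3,-0.8,0]
    - [-0.1,-0.4,0]
  twist:
    - [0,0,0]
    - [0,0,0]
    - [0,0,0]
    - [0,0,0]
    - [0,0,0]
    - [0,0,0]
    - [0,0,0]
    - [0,0,0]
  gripper: [1,1,1,1,1,1,1,1]

```text
time: 7.6
tool_pos: [0.5083, 0.0249, 0.4173]
ee_rot: [-3.141, 0.001, 2.751]
wrist_force: [-0.3, 0.5, 0.5]
width: 0.0941
finger_force: 0.0
```

Request:
play_rows:
  translation:
    - [0,0,0]
    - [0,0,0]
    - [0,0,0]
    - [0,0,0]
  twist:
    - [0,0,-0.9]
    - [0,0,-1]
    - [0,0,-0.9]
    - [0,0,0]
  gripper: [1,1,1,1]

```text
time: 8.0
tool_pos: [0.5084, 0.0275, 0.4173]
ee_rot: [-3.141, 0.0, 3.034]
wrist_force: [-0.1, -0.2, 0.5]
width: 0.0942
finger_force: 0.0
```

Request:
play_rows:
  translation:
    - [-0.08,-0.45,0]
    - [-0.08,-0.5,0]
    - [-0.08,-0.42,0]
    - [0,0,0.5]
    - [0,0,0.6]
    - [0,0,0.5]
    - [0,0,0.23]
    - [0,0,0]
  twist:
    - [0,0,0]
    - [0,0,0]
    - [0,0,0]
    - [0,0,0]
    - [0,0,0]
    - [0,0,0]
    - [0,0,0]
    - [0,0,0]
  gripper: [1,1,1,1,1,1,1,1]

```text
time: 8.8
tool_pos: [0.5113, -0.0274, 0.3425]
ee_rot: [3.141, -0.003, 3.034]
wrist_force: [-0.4, 0.2, 0.3]
width: 0.0938
finger_force: 0.0
```

Run:
```python
from h import *
P=[]
for c,bx in(("scene",(190,150,270,245)),("top",(255,190,305,240))):
    im=robot.snapshot(c)[:,:,::-1];x0,y0,x1,y1=bx;P.append(cv2.resize(im[y0:y1,x0:x1],(400,400 if c=="top" else 475),interpolation=cv2.INTER_CUBIC))
P[1]=np.vstack([P[1],np.zeros((75,400,3),np.uint8)])
cv2.imwrite("pics/grip1.png",np.hstack(P));print(robot.get_obs()['tool_pos'])
```

```text
[ 0.51176674 -0.02729987  0.34485102]
```

View pics/grip1.png

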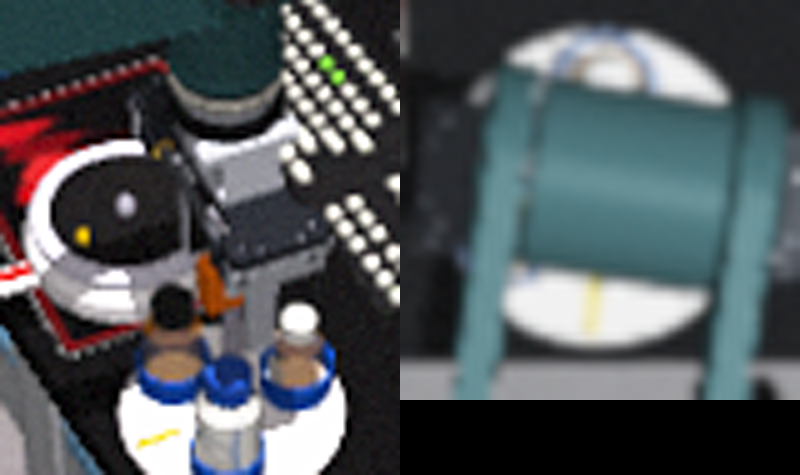

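The open fingers straddle the orange grip (scene crop (215,285)) and clear the bottle tops, so I'll close.

Request:
play_rows:
  translation:
    - [0,0,0]
    - [0,0,0]
    - [0,0,0]
    - [0,0,0]
    - [0,0,0]
    - [0,0,0]
    - [0,0,0]
    - [0,0,0]
  twist:
    - [0,0,0]
    - [0,0,0]
    - [0,0,0]
    - [0,0,0]
    - [0,0,0]
    - [0,0,0]
    - [0,0,0]
    - [0,0,0]
  gripper: [0.3,0,-0.2,-0.3,-0.4,-0.5,-0.6,-1]

```text
time: 9.7
tool_pos: [0.5114, -0.0272, 0.344]
ee_rot: [3.141, -0.0, 3.035]
wrist_force: [0.0, -0.4, -0.4]
width: 0.033
finger_force: 0.0
```

Request:
play_rows:
  translation:
    - [0,0,0]
    - [0,0,0]
    - [0,0,0]
  twist:
    - [0,0,0]
    - [0,0,0]
    - [0,0,0]
  gripper: [-1,-1,-1]

```text
time: 10.0
tool_pos: [0.5114, -0.0273, 0.344]
ee_rot: [-3.141, 0.0, 3.035]
wrist_force: [0.5, -0.3, -0.1]
width: 0.0222
finger_force: 29.6
```

Request:
play_rows:
  translation:
    - [0,0,-0.1]
    - [0,0,-0.2]
    - [0,0,-0.3]
    - [0,0,-0.4]
    - [0,0,-0.4]
    - [0,0,-0.3]
    - [0,0,-0.2]
    - [0,0,-0.1]
  twist:
    - [0,0,0]
    - [0,0,0]
    - [0,0,0]
    - [0,0,0]
    - [0,0,0]
    - [0,0,0]
    - [0,0,0]
    - [0,0,0]
  gripper: [-1,-1,-1,-1,-1,-1,-1,-1]

```text
time: 10.8
tool_pos: [0.5114, -0.0272, 0.4252]
ee_rot: [3.142, 0.002, 3.035]
wrist_force: [1.1, 0.1, -5.3]
width: 0.0222
finger_force: 29.6
```

Run:
```python
from h import *
im=robot.snapshot("scene");cv2.imwrite("pics/s2.png",im[:,:,::-1])
for n in["rack","rack_peg_hole","rack_grip","reagent_bottle"]:
    print(n,spot(n,"scene",2),spot(n,"top",2))
print(robot.get_obs()['time'],robot.get_obs()['tool_pos'],robot.get_obs()['wrist_force'],robot.get_obs()['wrist_torque'])
cv2.imwrite("pics/lift.png",cv2.resize(im[140:250,180:290,::-1],(600,600),interpolation=cv2.INTER_CUBIC))
```

```text
rack [ 0.5132 -0.0328  0.0793] [ 0.5142 -0.0268  0.0832]
rack_peg_hole [ 0.4663 -0.022   0.0777] [ 0.4686 -0.0266  0.0799]
rack_grip [ 0.5132 -0.0275  0.2398] [ 0.5159 -0.0233  0.242 ]
reagent_bottle [ 0.487  -0.0685  0.0975] [0.4876 0.1568 0.0414]
12.05 [ 0.51136881 -0.02718566  0.42406406] [ 0.86165369 -0.99553314 -4.98109977] [ 0.03289569  0.05253956 -0.03211528]
```

View pics/lift.png

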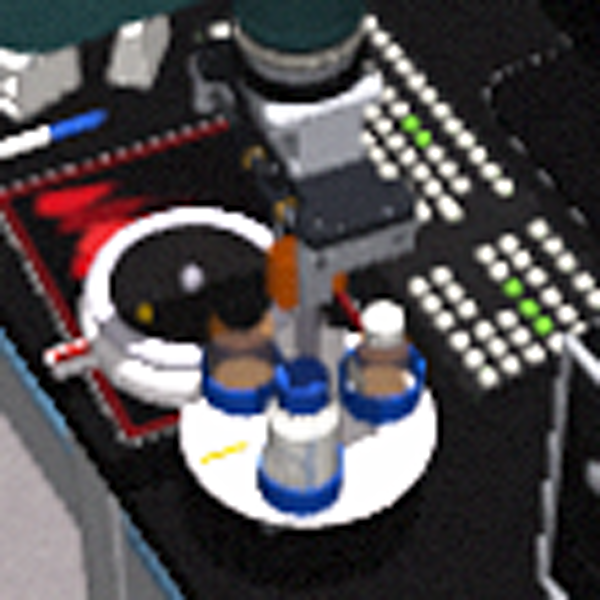

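The rack is lifted level and all three bottles are upright in their cups. Next I carry it over the turntable and turn it to the peg.

Request:
play_rows:
  translation:
    - [0,0.2,0]
    - [0,0.4,0]
    - [0,0.6,0]
    - [0.02,0.7,0]
    - [0.02,0.7,0]
    - [0,0.7,0]
    - [0,0.6,0]
    - [0,0.4,0]
  twist:
    - [0,0,0]
    - [0,0,0]
    - [0,0,0]
    - [0,0,0]
    - [0,0,0]
    - [0,0,0]
    - [0,0,0]
    - [0,0,0]
  gripper: [-1,-1,-1,-1,-1,-1,-1,-1]

```text
time: 12.85
tool_pos: [0.528, 0.1462, 0.424]
ee_rot: [3.141, -0.0, 3.037]
wrist_force: [0.0, -0.3, -5.5]
width: 0.0216
finger_force: 29.6
```

Request:
play_rows:
  translation:
    - [0,0.3,0]
    - [0,0.2,0]
    - [0,0,0]
    - [0,0,0]
    - [0,0,0]
    - [0,0,0]
    - [0,0,0]
    - [0,0,0]
  twist:
    - [0,0,0]
    - [0,0,-0.2]
    - [0,0,-0.6]
    - [0,0,-0.8]
    - [0,0,-0.8]
    - [0,0,-0.6]
    - [0,0,-0.2]
    - [0,0,0]
  gripper: [-1,-1,-1,-1,-1,-1,-1,-1]

```text
time: 13.65
tool_pos: [0.5304, 0.1635, 0.4241]
ee_rot: [-3.141, -0.0, -2.93]
wrist_force: [-0.3, 0.6, -5.5]
width: 0.0219
finger_force: 29.6
```

Run:
```python
from h import *
o=robot.get_obs();print(o['time'],o['tool_pos'],o['ee_rot'])
im=robot.snapshot("top")[:,:,::-1].copy();cv2.imwrite("pics/t3.png",im)
for n in["rack","rack_peg_hole","rack_grip","reagent_bottle"]:
    print(n,spot(n,"scene",2),spot(n,"top",2))
im2=robot.snapshot("scene")[:,:,::-1].copy();cv2.imwrite("pics/s3.png",im2)
A=cv2.resize(im2[140:240,165:265],(400,400),interpolation=cv2.INTER_CUBIC)
B=cv2.resize(im[180:240,205:265],(400,400),interpolation=cv2.INTER_CUBIC)
cv2.imwrite("pics/hover.png",np.hstack([A,B]))
```

```text
13.65 [0.53035257 0.16349521 0.42406132] [-3.14139171e+00 -3.79541356e-05 -2.92950491e+00]
rack [0.5314 0.1637 0.0766] [0.5347 0.1607 0.0781]
rack_peg_hole [0.489  0.1544 0.0781] [ 4.886e-01 -3.021e-01  2.000e-04]
rack_grip [0.5317 0.1691 0.2428] [0.5394 0.1689 0.2446]
reagent_bottle [0.518  0.1168 0.1   ] [ 0.5928 -0.3385  0.0011]
```

View pics/hover.png

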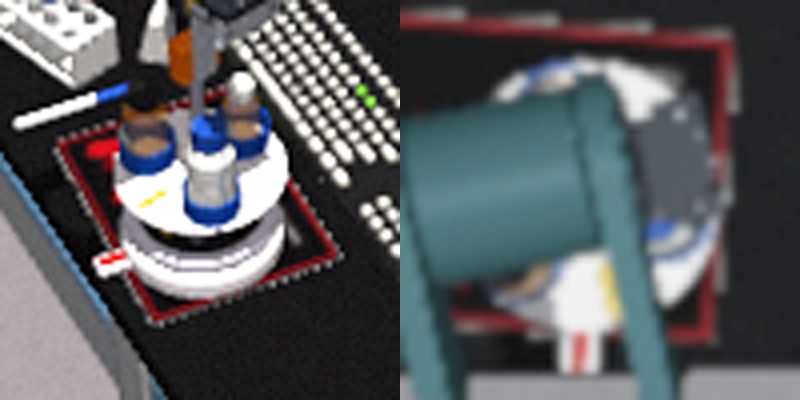

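Request:
play_rows:
  translation:
    - [0,0,0.1]
    - [0,0,0.15]
    - [0,0,0.1]
    - [0,0,0.1]
    - [0,0,0.1]
    - [0,0,0.1]
    - [0,0,0.05]
    - [0,0,0]
  twist:
    - [0,0,0]
    - [0,0,0]
    - [0,0,0]
    - [0,0,0]
    - [0,0,0]
    - [0,0,0]
    - [0,0,0]
    - [0,0,0]
  gripper: [-1,-1,-1,-1,-1,-1,-1,-1]

```text
time: 15.75
tool_pos: [0.5302, 0.1639, 0.3955]
ee_rot: [3.142, -0.001, -2.928]
wrist_force: [0.1, 0.8, -5.6]
width: 0.0222
finger_force: 29.6
```

Request:
play_rows:
  translation:
    - [0,0,0.05]
    - [0,0,0.05]
    - [0,0,0.05]
    - [0,0,0.03]
    - [0,0,0]
  twist:
    - [0,0,0]
    - [0,0,0]
    - [0,0,0]
    - [0,0,0]
    - [0,0,0]
  gripper: [-1,-1,-1,-1,-1]

```text
time: 16.25
tool_pos: [0.5302, 0.1639, 0.3886]
ee_rot: [3.141, -0.0, -2.928]
wrist_force: [-0.2, -0.4, -5.5]
width: 0.0217
finger_force: 29.6
```

Request:
play_rows:
  translation:
    - [0,0,0.03]
    - [0,0,0.03]
    - [0,0,0]
  twist:
    - [0,0,0]
    - [0,0,0]
    - [0,0,0]
  gripper: [-1,-1,-1]

```text
time: 16.55
tool_pos: [0.53, 0.1639, 0.3884]
ee_rot: [-3.142, 0.002, -2.928]
wrist_force: [-2.9, -1.1, 3.5]
width: 0.0221
finger_force: 29.6
```

The height and force agree with a full seat: contact at TCP z 0.388, where 0.388 was expected. Now I turn it clockwise.

Request:
play_rows:
  translation:
    - [0,0,0]
    - [0,0,0]
    - [0,0,0]
    - [0,0,0]
    - [0,0,0]
    - [0,0,0]
    - [0,0,0]
    - [0,0,0]
  twist:
    - [0,0,0.2]
    - [0,0,0.4]
    - [0,0,0.6]
    - [0,0,0.6]
    - [0,0,0.6]
    - [0,0,0.6]
    - [0,0,0.6]
    - [0,0,0.4]
  gripper: [-1,-1,-1,-1,-1,-1,-1,-1]

```text
time: 17.35
tool_pos: [0.5299, 0.1641, 0.3884]
ee_rot: [3.14, 0.001, 2.953]
wrist_force: [-3.6, 0.0, 5.6]
width: 0.0221
finger_force: 29.6
```

Request:
play_rows:
  translation:
    - [0,0,0]
    - [0,0,0]
    - [0,0,0]
    - [0,0,0]
    - [0,0,0]
    - [0,0,0]
    - [0,0,0]
    - [0,0,0]
  twist:
    - [0,0,0.5]
    - [0,0,0.7]
    - [0,0,0.7]
    - [0,0,0.7]
    - [0,0,0.7]
    - [0,0,0.7]
    - [0,0,0.6]
    - [0,0,0.5]
  gripper: [-1,-1,-1,-1,-1,-1,-1,-1]

```text
time: 18.15
tool_pos: [0.5301, 0.1644, 0.3884]
ee_rot: [3.139, 0.0, 2.443]
wrist_force: [-2.8, 1.9, 5.3]
width: 0.0218
finger_force: 29.6
```

Request:
play_rows:
  translation:
    - [0,0,0]
    - [0,0,0]
    - [0,0,0]
    - [0,0,0]
    - [0,0,0]
    - [0,0,0]
    - [0,0,0]
    - [0,0,0]
  twist:
    - [0,0,0.7]
    - [0,0,0.7]
    - [0,0,0.7]
    - [0,0,0.7]
    - [0,0,0.7]
    - [0,0,0.5]
    - [0,0,0.3]
    - [0,0,0]
  gripper: [-1,-1,-1,-1,-1,-1,-1,-1]

```text
time: 18.95
tool_pos: [0.5302, 0.1644, 0.3883]
ee_rot: [3.138, -0.001, 2.014]
wrist_force: [-1.3, 1.9, 6.4]
width: 0.022
finger_force: 29.9
```

Run:
```python
from h import *
o=robot.get_obs();print(o['time'],o['tool_pos'],o['ee_rot'],o['wrist_force'],o['wrist_torque'])
im=robot.snapshot("top")[:,:,::-1].copy()
im2=robot.snapshot("scene")[:,:,::-1].copy()
for n in["rack","platter_centre","rack_peg_hole","front_mark","reagent_bottle","amber_bottle_b"]:
    print(n,spot(n,"scene",3),spot(n,"top",3))
A=cv2.resize(im2[150:230,165:245],(400,400),interpolation=cv2.INTER_CUBIC)
B=cv2.resize(im[180:240,205:265],(400,400),interpolation=cv2.INTER_CUBIC)
cv2.imwrite("pics/turned.png",np.hstack([A,B]))
```

```text
18.95 [0.53016415 0.16437811 0.38834073] [ 3.13847581e+00 -5.94751192e-04  2.01402780e+00] [-1.27362863  1.91700907  6.43225645] [-0.00532452  0.79801322  0.02409489]
rack [0.5301 0.1619 0.043 ] [0.5282 0.1612 0.0436]
platter_centre [0.5345 0.1684 0.0398] None
rack_peg_hole [0.5143 0.2034 0.0413] [0.5082 0.2018 0.0432]
front_mark [0.4372 0.1746 0.0173] [0.5117 0.2001 0.0413]
reagent_bottle [0.4789 0.1623 0.0595] None
amber_bottle_b [ 0.4722 -0.1719  0.0007] [ 0.6901 -0.308   0.0027]
```

View pics/turned.png

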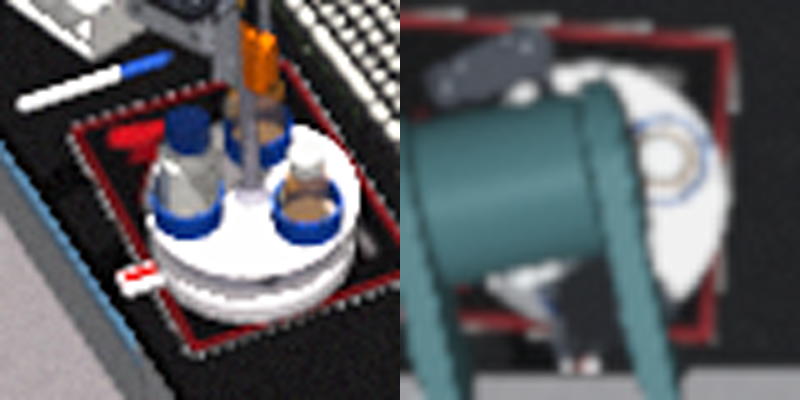

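The rack is seated with all bottles upright. The blue cap is near the front (scene crop (187,128)) and the red line is at (137,277). I'll check the angle with pixels.

Run:
```python
from h import *
c="scene";im=robot.snapshot(c)[:,:,::-1]
x0,y0,x1,y1=180,155,245,225
u=cv2.resize(im[y0:y1,x0:x1],None,fx=4,fy=4,interpolation=cv2.INTER_CUBIC);h=cv2.cvtColor(u,cv2.COLOR_BGR2HSV)
for nm,m,zs in(("blue",cv2.inRange(h,(100,120,40),(128,255,255)),(.145,.155,.165,.07,.089)),("red",cv2.inRange(h,(0,120,100),(8,255,255))|cv2.inRange(h,(172,120,100),(180,255,255)),(.0139,))):
    n,l,s,ce=cv2.connectedComponentsWithStats(m)
    for i in range(1,n):
        if s[i,4]>60:
            p=(ce[i]+.5)/4-.5+[x0,y0];print(nm,np.round(p,1),s[i,4],s[i,:4]/4,[np.round(back(c,p,z),4).tolist() for z in zs])
C=np.array([.531,.1644])
for yaw in(-1.09,-1.1275,-1.17):
    print(yaw,[np.round(proj(c,[*(C+.052*np.array([np.cos(yaw+a),np.sin(yaw+a)])),z])[0],1).tolist() for a,z in((4.189,.155),(4.189,.089),(0,.145),(0,.089),(2.094,.089))])
for by in(-.05,-.1,-.15): print(by,proj(c,[*(C-.092*np.array([np.cos(by),np.sin(by)])),.0139]))
r=[robot.spot_point("front_mark",c)[0]['centre'] for _ in range(3)];print(np.round(r,4))
r=[(robot.spot_point("reagent_bottle",c) or [{'centre':[0,0,0]}])[0]['centre'] for _ in range(3)];print(np.round(r,4))
```

```text
blue [193.8 162.3] 646 [ 9.    4.75 11.    6.5 ] [[0.494, 0.2546], [0.4898, 0.2448], [0.4857, 0.235], [0.5252, 0.3281], [0.5173, 0.3095]]
blue [202.1 175.3] 1238 [17.75 16.    9.5  10.  ] [[0.4889, 0.1773], [0.4848, 0.1681], [0.4806, 0.159], [0.5197, 0.2462], [0.5119, 0.2287]]
blue [220.2 178.1] 547 [36.75 16.    7.5  12.75] [[0.5391, 0.1314], [0.5346, 0.1226], [0.5301, 0.1138], [0.5729, 0.1976], [0.5644, 0.1808]]
blue [210.9 178.2] 268 [29.75 19.    3.5   8.75] [[0.5095, 0.1479], [0.5052, 0.1389], [0.5009, 0.13], [0.5416, 0.215], [0.5334, 0.198]]
blue [231.5 188.6] 126 [50.75 31.5   2.75  5.25] [[0.5487, 0.0646], [0.5441, 0.0563], [0.5396, 0.048], [0.5832, 0.1268], [0.5744, 0.111]]
blue [225.5 195. ] 966 [39.5  32.25 13.75 11.75] [[0.5146, 0.0481], [0.5103, 0.0399], [0.506, 0.0318], [0.547, 0.1093], [0.5388, 0.0938]]
blue [201.8 193.8] 995 [15.   33.75 14.25  9.25] [[0.4452, 0.0956], [0.4415, 0.0871], [0.4377, 0.0785], [0.4735, 0.1596], [0.4664, 0.1434]]
blue [184.  206.3] 100 [ 2.25 48.    5.    6.75] [[0.3655, 0.0743], [0.3623, 0.066], [0.3592, 0.0576], [0.389, 0.1371], [0.3831, 0
[... 353 characters left out ...]
] 170 [10.   47.75  6.5   3.25] [[0.4406, 0.1773]]
red [236.9 207.3] 303 [49.25 49.5  15.75  6.75] [[0.5777, 0.0774]]
red [205.8 216. ] 523 [18.75 55.25 19.5  10.  ] [[0.4554, 0.0991]]
-1.09 [[200.9, 176.2], [201.9, 188.6], [225.7, 178.7], [226.0, 189.2], [215.5, 174.2]]
-1.1275 [[200.7, 175.8], [201.7, 188.3], [225.4, 179.0], [225.8, 189.6], [216.0, 174.2]]
-1.17 [[200.5, 175.4], [201.5, 187.9], [225.1, 179.4], [225.4, 189.9], [216.5, 174.3]]
-0.05 [[193.45210154 205.62257333]]
-0.1 [[192.99181213 204.8134197 ]]
-0.15 [[192.58928305 203.98785835]]
[[0.4368 0.1764 0.0138]
 [0.4368 0.1764 0.0138]
 [0.4368 0.1764 0.0138]]
[[0.4812 0.1683 0.0601]
 [0.4812 0.1683 0.0601]
 [0.4812 0.1683 0.0601]]
```

Request:
play_rows:
  translation:
    - [0,0,0]
    - [0,0,0]
    - [0,0,0]
    - [0,0,0]
    - [0,0,0]
    - [0,0,0]
  twist:
    - [0,0,0.15]
    - [0,0,0.2]
    - [0,0,0.1]
    - [0,0,0]
    - [0,0,0]
    - [0,0,0]
  gripper: [-1,-1,-1,-1,-1,-1]

```text
time: 22.4
tool_pos: [0.5302, 0.1644, 0.3884]
ee_rot: [3.138, -0.001, 1.969]
wrist_force: [-2.5, 2.0, 5.3]
width: 0.022
finger_force: 29.9
```

Run:
```python
from h import *
o=robot.get_obs();print(o['time'],o['tool_pos'],o['ee_rot'],o['wrist_force'],o['finger_force'])
F=[];B=[]
for _ in range(6):
    robot.snapshot("scene")
    for n,L in(("front_mark",F),("reagent_bottle",B)):
        r=robot.spot_point(n,"scene")
        if r:L.append(r[0]['centre'])
print(np.round(F,4).tolist());print(np.round(B,4).tolist())
C=np.array([.531,.1644]);f=np.mean(F,0)[:2]-C;b=np.median(B,0)[:2]-C;f/=np.hypot(*f)
print("sideways",f[0]*b[1]-f[1]*b[0],"fwd",f@b)
```

```text
22.4 [0.53017089 0.16439804 0.38838686] [ 3.13836367e+00 -7.88637967e-04  1.96948571e+00] [-2.45556842  2.01041677  5.33513856] 29.94711846113205
[[0.4384, 0.1777, 0.0169], [0.4387, 0.1774, 0.0179], [0.4372, 0.1792, 0.017], [0.4367, 0.1785, 0.0194], [0.4373, 0.1771, 0.0189], [0.434, 0.1763, 0.0161]]
[[0.4783, 0.1711, 0.0652], [0.4833, 0.169, 0.0626], [0.4793, 0.1707, 0.0612], [0.4809, 0.1719, 0.0606], [0.4809, 0.1698, 0.0612], [0.4813, 0.1717, 0.0611]]
sideways 0.0005865414162998803 fwd 0.05051649205127934
```

```bash
python3 -c "
from bench import robot
print(robot.close_job())"
```

```text
the job is handed in; nothing more can be done
None
```

I handed the job in at about 24 s of the 45 s allowed, and the judge gave no verdict. The rack is seated on the turntable by height and contact force. By the cameras the blue-capped bottle is about 1 mm off the red line, the bottles stand upright in their cups, and the gripper still holds the orange grip at about 30 N.

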